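# Lay out the coffee service on the serving board

## Robot

A 6-joint arm with a two-finger parallel gripper is mounted at the origin on the work surface. World frame = base frame: x ahead of the robot, y to its left, z up, the work surface at z = 0. Lengths are in m, angles in degrees, forces in N, time in s.
With the tool pointing down it reaches from about 0.325 to 0.775 m from the base axis. Payload 5.5 kg.
Tool frame: the origin (TCP) lies midway between the tips of the shut fingers; the grasp point (between the pads) lies 19 mm behind it; z points along the fingers, y is the line along which they close (so a half turn about z gives the same grasp; the last joint's range is limited). The gripper opens to 88 mm and grips with 3 to 60 N. Pads are 20 mm wide; open, the fingers measure 115 mm over their backs; the gripper's body (75 mm by 178 mm) begins 61 mm behind the grasp point.
Start: joints at [72.84, 5.22, 70.514, -0, 104.267, -3.249], TCP at [0.144, 0.582, 0.223] pointing down, gripper open.
Joint ranges: [-164.24, 164.24], [-49.07, 125.15], [9.68, 141.18], [-86.29, 266.29], [3.28, 154.24], [-151.56, 151.56]. Speed limits (degrees/s): [147.25, 147.25, 172.46, 180, 180, 180].

## Interface

Orientations are given as a 3x3 rotation matrix whose columns are the frame's x, y, z axes.
In Python, from plant import r, vision, probe_bus, close_job gives the robot as it stands (r), with the cameras (vision), the readings (probe_bus) and the job as plain functions.
- The arm moves only by the shell command python3 jog.py 'ROWS' [FORCE]. ROWS is a JSON list of rows, 1 to 12 of them, each of 5 numbers: dx, dy, dz in m, then a turn about the tool's z in degrees, then the opening from 0.0 (shut) to 1.0 (fully open); each row is the pose to reach, as a shift and turn from the pose commanded when the command began, along the tool's axes at that moment; what a row does not reach only later rows make up. A row lasts 1/12 s, in which the tool goes at most 0.0417 m and 7.16 degrees, less where a joint would pass 70% of its speed; a pose out of reach is approached as far as the arm can. The fingers move at their own pace and stop on an object; FORCE is the grip in N (left out, the last holds). Time passes only in rows, so rows that do not move let the fingers close. It prints the time, the measured TCP pose, the force, the opening and the grip force at its end.
- probe_bus.sense(): the state, without advancing time (a new reading comes with each control period).
- vision.capture(name): name is "side" or "top" or "wrist"; returns a dict with "img" (480x640x3 uint8, red, green, blue), "fovy" (degrees; the focal length in pixels is half the picture's height over the tangent of half this angle, whatever the lens; pixels are square), "cx", "cy" (the principal point, pixels), "rvec" (rotation vector, rad) and "tvec" (3), from world to camera coordinates, as OpenCV has them. Camera axes: x right, y down, z forward; pixel columns grow to the right and rows downward; lengths in m; the calibration is good to about 2 mm. A picture is of the moment at which its call begins. There is no depth.
- close_job(): hands the job in; it is judged then, once.
The state is a dict: "clock": time; "joint_pos": joint angles; "qvel": joint speeds; "joint_efforts": joint torques, N m; "position": TCP position; "orientation": TCP orientation; "wrist_force": force on the tool from outside, world axes, zero at the start; "torque": the same for the moment, N m; "gripper_width": opening from 0.0 (shut) to 1.0 (fully open); "grip_force": force on a finger pad.
Only numpy, scipy, OpenCV 4.12 (cv2) and the standard library are available. Lean on these libraries where they do the work, as an engineer would, in place of code of your own. Each camera call takes 0.05 s, during which the arm holds its last target. There are 200 camera calls.

## Task

Set out the coffee things on the wooden serving board: the cup in the middle of the round saucer, the open sugar pot in the middle of the square cork mat with its lid seated on it, the milk jug midway between the saucer and the mat in line with them, and the cinnamon shaker straight behind the jug (on the side away from the robot), wholly on the board and with about two fingers' gap to the jug's body. Keep everything upright, let go of it all, and leave the glass jar and the potted plant where they are.

Things in the scene. Friction and masses are not known exactly. Their poses are not given: they have to be found in the camera images.
- board: Fixed wooden serving board, 200 (x) by 330 (y) by 15 mm thick, turned up to 0.25 rad. Origin: centre of underside; x points across it, away from the robot, y along it to the robot's left. Saucer and mat are fixed on it, centred at x = -30 mm, y = 105 and -105 mm (either way round); the jug belongs at x = -30 mm, y = 0, the shaker at about x = +55 mm, y = 0, both on its top.
- saucer: Round white ceramic saucer, 100 mm across, 8 mm high with a level top, fixed on one end of the board. Origin: centre of the underside (on the board's top).
- corkmat: Square brown cork mat, 90 by 90 by 8 mm, fixed on the other end of the board. Origin: centre of the underside (on the board's top).
- cup: White ceramic coffee cup, open, 62 mm high, 60 mm across at the rim, about 59 mm at 44 mm up, foot 44 mm. Handle on its +y side, reaching 46 mm from the axis (18 to 48 mm up), facing the robot (-x) within 0.5 rad at the start: grasp from above across its x axis. Origin: centre of underside, z up. About 0.16 kg.
- jug: Steel milk jug: open straight cylinder 56 mm across, 85 mm high, with a handle on its +y side reaching 46 mm from the axis and a small lip at the rim on its -y side. At the start the handle faces the robot (-x) within 0.5 rad: grasp from above across its x axis. Origin: centre of underside, z up. About 0.20 kg.
- pot: Sugar pot: white ceramic straight open cylinder, 62 mm across, 62 mm high, 4 mm wall (54 mm inside), no handle. Origin: centre of the underside, z up. About 0.22 kg.
- lid: Lid of the sugar pot: white disc 66 mm across, 5 mm thick; below it a plug 44 mm across, 6 mm deep, that drops into the pot; above it a pale wooden knob 18 mm across, 22 mm high; 33 mm in all. Starts lying on its plug. Origin: centre of the plug's underside, z up; seated, it is 56 mm above the pot's origin, the disc resting on the rim. About 0.06 kg.
- shaker: Steel cinnamon shaker: plain upright closed cylinder 40 mm across with a domed pierced cap 41 mm across from 75 mm up, 95 mm high in all. Origin: centre of the underside, z up. About 0.14 kg.
- jar: Bystander: closed amber glass storage jar with a pale wooden cap, 60 mm across, 110 mm high, beyond the board. Origin: centre of the underside. Leave alone.
- plant: Bystander: small succulent in a terracotta pot, 96 mm across and about 120 mm high, beyond the board. Origin: centre of the underside. Leave alone.

How it is judged (in metres and radians):
At the end, for the whole second after the job is handed in: Cup on saucer and pot on cork mat, each centred within 12 mm; lid level on pot within 7 mm; jug within 15 mm each way of the midpoint of saucer and mat; shaker 60 to 112 mm behind that line, within 18 mm sideways, 56 mm or more from the jug's axis; all upright (0.08 rad) and at rest (horizontal distance between cup and saucer below 0.012 m and z of cup in the frame of saucer between 0.004 and 0.012 m and horizontal distance between pot and corkmat below 0.012 m and z of pot in the frame of corkmat between 0.004 and 0.012 m and horizontal distance between lid and pot below 0.007 m and z of lid in the frame of pot between 0.052 and 0.06 m and x of jug in the frame of board between -0.045 and -0.015 m and y of jug in the frame of board between -0.015 and 0.015 m and z of jug in the frame of board between 0.011 and 0.019 m and x of shaker in the frame of board between 0.03 and 0.082 m and y of shaker in the frame of board between -0.018 and 0.018 m and z of shaker in the frame of board between 0.011 and 0.019 m and horizontal distance between shaker and jug above 0.056 m and angle between each of cup, jug, pot, lid, shaker's own z axis and vertical below 0.08 rad and linear speed of each of cup, jug, pot, lid, shaker below 0.02 m/s); the robot touches nothing.
It fails at once if one of the coffee things was tipped over (angle between any of cup, jug, pot, lid, shaker's own z axis and vertical above 0.6 rad).
It fails at once if the jar or the plant were disturbed (distance of any of jar, plant from where it was at the start of the episode above 0.015 m or angle between plant's own z axis and vertical above 0.4 rad).
It also fails if it takes over 118 s, if anything falls off the work surface, if the arm or the gripper's body presses on something with over 40 N, if the wrist force passes 120 N, or if a joint passes its speed limit or range.

## Working session

There is one attempt and no reset: what is moved stays moved. The work goes in short steps, Python scripts to look and compute and a shell command to move; the robot and the scene stay as the last step left them, time stands still between calls to the robot, and variables do not carry over. Pictures are saved under pics/ and viewed, at most 14 in all, crops included, and the job is handed in when it is done.

```bash
ls; mkdir -p pics; python3 - <<'E'
from plant import r, vision, probe_bus, close_job
import cv2,numpy as np,pickle
d={}
for n in ["side","top"]:
    c=vision.capture(n); d[n]=c
    cv2.imwrite(f"pics/{n}0.png",c["img"][:,:,::-1])
    print(n,c["fovy"],c["cx"],c["cy"],c["rvec"],c["tvec"])
pickle.dump(d,open("c0.pkl","wb"))
s=probe_bus.sense();print(s["clock"],s["position"],s["orientation"])
E
```

```text
jog.py
pics
plant.py
side 53.31159865898697 316.69749418539266 240.4995914574232 [ 0.5224936  -2.80446734  0.9938354 ] [0.54787208 0.19397921 0.77347394]
top 53.338823367206075 321.6654805522452 246.9418977529025 [ 2.12710673 -2.15226455  0.18628632] [-0.00798271  0.59359021  0.81759319]
0.1 [0.14418    0.58215538 0.22164666] [[-9.70668982e-01  2.40419372e-01 -5.02266865e-04]
 [ 2.40419879e-01  9.70667583e-01 -1.65102599e-03]
 [ 9.05955334e-05 -1.72335465e-03 -9.99998511e-01]]
```

View pics/side0.png

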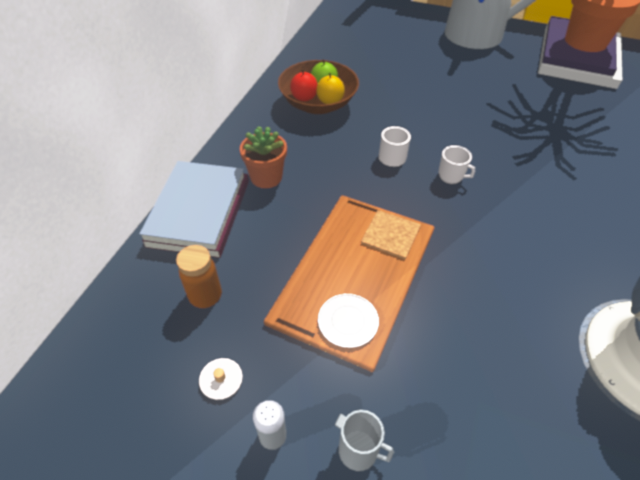

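View pics/top0.png

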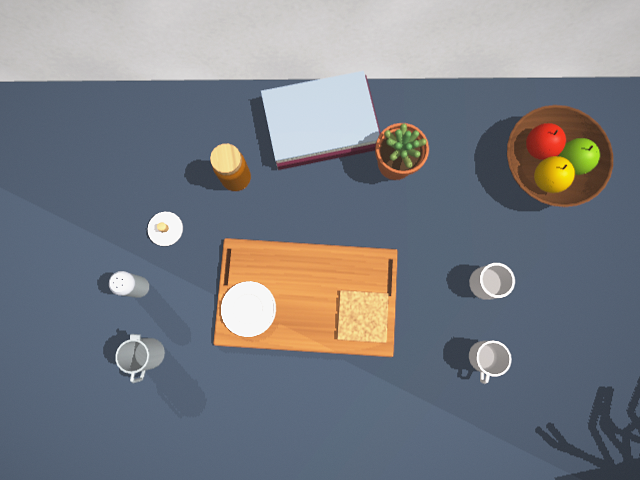

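The side view shows the board with the saucer at (348,320) and the mat at (391,234). The top view has +y to the left: jug rim (133,355), shaker cap (122,283), lid (165,229), pot rim (494,281), cup rim (492,358), saucer (248,309), mat (362,316). The jar is near (230,165) and the plant near (402,150), both behind the board.

```bash
cat > h.py <<'E'
import cv2,numpy as np
def cam(c):
    R=cv2.Rodrigues(np.array(c["rvec"],float))[0]; t=np.array(c["tvec"],float).ravel()
    f=240/np.tan(np.radians(c["fovy"]/2)); return R,t,f
def ray(c,u,v,z):
    R,t,f=cam(c); d=R.T@np.array([(u-c["cx"])/f,(v-c["cy"])/f,1]); o=-R.T@t
    return (o+d*(z-o[2])/d[2])
def proj(c,p):
    R,t,f=cam(c); q=R@np.array(p,float)+t
    return np.array([f*q[0]/q[2]+c["cx"],f*q[1]/q[2]+c["cy"]]),f/q[2]
def circ(c,guess,z,rad,win=14):
    """circle of known radius at height z near pixel guess -> pixel, world"""
    p=ray(c,*guess,z); s=proj(c,p)[1]; R=rad*s; k=4
    x0,y0=int(guess[0]-R-win),int(guess[1]-R-win); w=int(2*(R+win))
    g=cv2.resize(cv2.cvtColor(c["img"],cv2.COLOR_RGB2GRAY)[max(y0,0):y0+w,max(x0,0):x0+w],None,fx=k,fy=k,interpolation=cv2.INTER_CUBIC)
    h=cv2.HoughCircles(g,cv2.HOUGH_GRADIENT,1,8,param1=120,param2=8,minRadius=int(R*k*.95),maxRadius=int(R*k*1.05)+1)
    if h is None: return None
    u=(h[0,0,0]-1.5)/k+max(x0,0); v=(h[0,0,1]-1.5)/k+max(y0,0)
    return (u,v,h[0,0,2]/k),ray(c,u,v,z)
def board(c):
    hsv=cv2.cvtColor(c["img"],cv2.COLOR_RGB2HSV)
    m=cv2.inRange(hsv,(3,90,90),(25,255,255)); m=cv2.morphologyEx(m,cv2.MORPH_CLOSE,np.ones((9,9)))
    cs=cv2.findContours(m,cv2.RETR_EXTERNAL,cv2.CHAIN_APPROX_NONE)[0]
    return cs
E
python3 - <<'E'
from h import *;import pickle
d=pickle.load(open("c0.pkl","rb"));c=d["top"];im=c["img"].copy()
for n,g,z,r in [("cup",(493,358),.062,.030),("pot",(494,281),.062,.031),("jug",(133,355),.085,.028),("lid",(165,229),.011,.033),("shaker",(122,283),.080,.0205),("saucer",(248,309),.023,.05)]:
    q=circ(c,g,z,r)
    if q is None: print(n,None);continue
    (u,v,R),p=q; print(n,np.round((u,v,R),1),np.round(p,4)); cv2.circle(im,(round(u),round(v)),round(R),(255,0,255),1)
best=max((k for k in board(c) if cv2.pointPolygonTest(k,(300,280),False)>0),key=cv2.contourArea)
P=np.array([ray(c,*q[0],.015)[:2] for q in best],np.float32)
print("board",cv2.minAreaRect(P),cv2.boxPoints(cv2.minAreaRect(P)))
hsv=cv2.cvtColor(c["img"],cv2.COLOR_RGB2HSV)
cv2.imwrite("pics/ov.png",cv2.resize(im[200:400,80:560],None,fx=1.66,fy=1.66)[:,:,::-1])
E
```

```text
cup [492.8 356.8  16.7] [ 0.396  -0.3076  0.062 ]
pot [496.2 280.8  18.4] [ 0.5272 -0.3232  0.062 ]
jug [132.8 356.5  17.6] [0.4057 0.3029 0.085 ]
lid [164.5 227.8  17.8] [0.6401 0.2831 0.011 ]
shaker [122.5 282.5  11.8] [0.5301 0.3288 0.08  ]
saucer [248.2 308.5  27.5] [0.4852 0.1203 0.023 ]
board ((0.5072035193443298, 0.013862654566764832), (0.32887113094329834, 0.19930142164230347), 85.59456634521484) [[ 0.39521635 -0.14243254]
 [ 0.59392893 -0.1577416 ]
 [ 0.6191907   0.17015785]
 [ 0.4204781   0.18546692]]
```

View pics/ov.png

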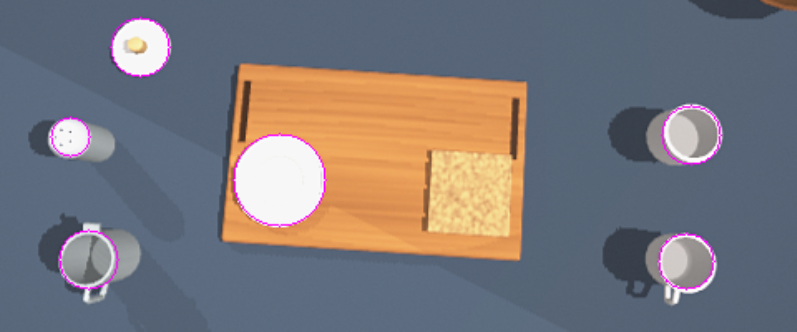

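```bash
cat > go.py <<'E'
# go.py x y z : distance from the measured pose to a world TCP target, in tool axes
import sys,numpy as np
from plant import r, vision, probe_bus, close_job
s=probe_bus.sense();R=np.array(s["orientation"]);p=np.array(s["position"])
print("t",round(s["clock"],2),"tcp",p.round(4),"w",round(s["gripper_width"],3),"gf",round(s["grip_force"],1),"F",np.round(s["wrist_force"],1),"tool x",R[:2,0].round(4))
for i in range(1,len(sys.argv)-2,3):
    d=np.array(list(map(float,sys.argv[i:i+3])))-p; print("delta tool",(R.T@d).round(4),"rows",round(np.linalg.norm(d)/.0417,1))
E
python3 jog.py '[[-0.1,-0.065,0,-4,1],[-0.15,-0.1,0.02,-9,1],[-0.2,-0.13,0.03,-13.9,1],[-0.3209,-0.2079,0.07,-13.9,1],[-0.3209,-0.2079,0.07,-13.9,1],[-0.3209,-0.2079,0.07,-13.9,1],[-0.3209,-0.2079,0.07,-13.9,1],[-0.3209,-0.2079,0.07,-13.9,1],[-0.3209,-0.2079,0.07,-13.9,1],[-0.3209,-0.2079,0.07,-13.9,1],[-0.3209,-0.2079,0.07,-13.9,1],[-0.3209,-0.2079,0.07,-13.9,1]]' 25
python3 go.py .4057 .3029 .05
python3 - <<'E'
from plant import r, vision, probe_bus, close_job
import cv2
cv2.imwrite("pics/w1.png",vision.capture("wrist")["img"][:,:,::-1])
E
```

```text
clock: 1.1
position: [0.4058, 0.3029, 0.152]
orientation: [[-1.0, 0.002, -0.001], [0.002, 1.0, -0.0], [0.001, -0.0, -1.0]]
wrist_force: [0.4, 0.4, 0.4]
gripper_width: 0.998
grip_force: 0.0
t 1.1 tcp [0.4058 0.3029 0.152 ] w 0.998 gf 0.0 F [0.4 0.4 0.4] tool x [-1.      0.0024]
delta tool [-1.00e-04  1.00e-04  1.02e-01] rows 2.4
```

View pics/w1.png

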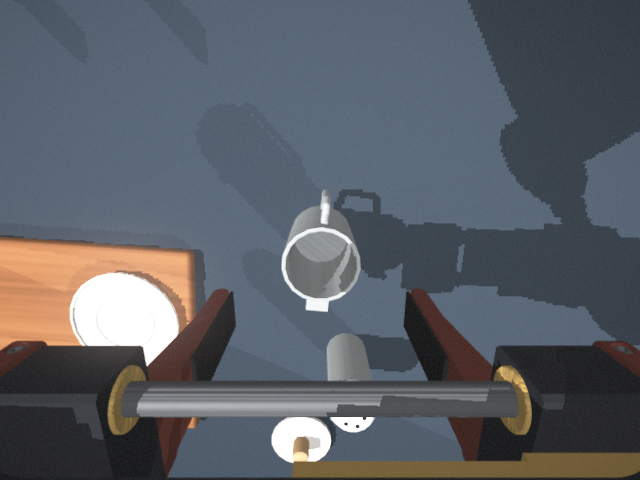

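The wrist view shows the jug rim at (320,266), centred between the fingers. Its handle is at (326,200) towards the robot and its lip at (317,305), so there is only a small yaw. I'll cross-check the jug's position from this view.

```bash
python3 - <<'E'
from plant import r, vision, probe_bus, close_job
from h import *
c=vision.capture("wrist")
print(circ(c,(320,266),.085,.028,10), proj(c,[.4057,.3029,.085]))
E
python3 jog.py '[[0,0,0.04,0,1],[0,0,0.08,0,1],[0,0,0.107,0,1],[0,0,0.107,0,1],[0,0,0.107,0,0.55],[0,0,0.107,0,0.55],[0,0,0.107,0,0.55],[0,0,0.107,0,0.55],[0,0,0.107,0,0.55],[0,0,0.107,0,0.55],[0,0,0.107,0,0.55],[0,0,0.107,0,0.55]]' 25
python3 go.py
```

```text
((np.float32(319.25), np.float32(267.75), np.float32(40.575)), array([0.40844838, 0.30350049, 0.085     ])) (array([318.39228021, 264.07352394]), np.float64(1424.7219356492712))
clock: 2.2
position: [0.4066, 0.304, 0.0473]
orientation: [[-1.0, 0.0, 0.002], [0.0, 1.0, 0.002], [-0.002, 0.002, -1.0]]
wrist_force: [0.7, -0.5, 5.3]
gripper_width: 0.628
grip_force: 25.0
t 2.2 tcp [0.4066 0.304  0.0473] w 0.628 gf 25.0 F [ 0.7 -0.5  5.3] tool x [-1.e+00  3.e-04]
```

```bash
python3 jog.py '[[0,0,-0.02,0,0.55],[0,0,-0.05,0,0.55],[0,0,-0.09,0,0.55],[-0.02,-0.03,-0.1,0,0.55],[-0.0707,-0.288,-0.1,0,0.55],[-0.0707,-0.288,-0.1,0,0.55],[-0.0707,-0.288,-0.1,0,0.55],[-0.0707,-0.288,-0.1,0,0.55],[-0.0707,-0.288,-0.1,0,0.55],[-0.0707,-0.288,-0.1,0,0.55],[-0.0707,-0.288,-0.1,0,0.55],[-0.0707,-0.288,-0.1,0,0.55]]'
python3 jog.py '[[-0.0707,-0.288,-0.1,0,0.55],[0,0,0,0,0.55],[0,0,0,0,0.55]]' >/dev/null 2>&1 </dev/null & sleep 0; wait; python3 go.py .4773 .0162 .0633
```

```text
clock: 3.2
position: [0.4764, 0.012, 0.145]
orientation: [[-1.0, 0.005, -0.001], [0.005, 1.0, -0.001], [0.001, -0.001, -1.0]]
wrist_force: [0.4, 0.2, -1.9]
gripper_width: 0.63
grip_force: 25.0
t 3.45 tcp [0.4753 0.0146 0.1439] w 0.629 gf 25.0 F [-0.5  1.9 -3.1] tool x [-1.      0.0086]
delta tool [-0.0022  0.0014  0.0806] rows 1.9
```

```bash
python3 jog.py '[[0,0,0,0,0.55],[0,0,0,0,0.55],[0,0,0,0,0.55]]' >/dev/null;python3 go.py .4773 .0162 .0633
```

```text
t 3.7 tcp [0.4764 0.0164 0.1458] w 0.628 gf 25.0 F [ 0.2  0.4 -2.5] tool x [-1.     -0.0019]
delta tool [-0.0008 -0.0002  0.0825] rows 2.0
```

```bash
python3 jog.py '[[-0.001,0,0.03,0,0.55],[-0.001,0,0.06,0,0.55],[-0.001,0,0.072,0,0.55],[-0.001,0,0.078,0,0.55],[-0.001,0,0.0815,0,0.55],[-0.001,0,0.083,0,0.55],[-0.001,0,0.083,0,0.55]]';python3 go.py .4773 .0162 .0623
```

```text
clock: 4.28
position: [0.4782, 0.0156, 0.0639]
orientation: [[-1.0, -0.0, 0.002], [-0.0, 1.0, -0.0], [-0.002, -0.0, -1.0]]
wrist_force: [0.7, 0.2, -2.6]
gripper_width: 0.633
grip_force: 25.0
t 4.28 tcp [0.4782 0.0156 0.0639] w 0.633 gf 25.0 F [ 0.7  0.2 -2.6] tool x [-1.e+00 -3.e-04]
delta tool [0.0009 0.0006 0.0016] rows 0.0
```

```bash
python3 jog.py '[[0,0,0.001,0,0.55],[0,0,0.002,0,0.55],[0,0,0.002,0,0.55],[0,0,0.002,0,0.55]]'
```

```text
clock: 4.62
position: [0.4783, 0.0154, 0.0624]
orientation: [[-1.0, 0.0, 0.003], [0.0, 1.0, 0.0], [-0.003, 0.0, -1.0]]
wrist_force: [-0.7, 0.3, 5.8]
gripper_width: 0.633
grip_force: 25.0
```

```bash
python3 jog.py '[[0,0,0,0,0.85],[0,0,0,0,0.85],[0,0,0,0,0.85],[0,0,-0.02,0,0.85],[0,0,-0.05,0,0.85],[0,0,-0.08,0,0.9],[0,0,-0.11,0,1],[-0.025,-0.04,-0.12,0,1],[-0.049,-0.338,-0.1,0,1],[-0.049,-0.338,-0.1,0,1],[-0.049,-0.338,-0.1,0,1],[-0.049,-0.338,-0.1,0,1]]'
python3 jog.py '[[-0.025,-0.168,0,0,1],[-0.025,-0.168,0,0,1],[-0.025,-0.168,0,0,1],[-0.025,-0.168,0,0,1],[-0.025,-0.168,0,0,1],[-0.025,-0.168,0,0,1]]' 
python3 - <<'E'
from plant import r, vision, probe_bus, close_job
from h import *
c=vision.capture("top")
print(circ(c,proj(c,[.4783,.0154,.1])[0],.1,.028,10))
import pickle;pickle.dump(c,open("c1.pkl","wb"))
c=vision.capture("wrist"); cv2.imwrite("pics/w2.png",c["img"][:,:,::-1])
for p in ([.5272,-.3232,.062],):
    g=proj(c,p)[0];print(g,circ(c,g,.062,.031,25))
E
python3 go.py .5272 -.3232 .03
```

```text
clock: 5.62
position: [0.5138, -0.1866, 0.1687]
orientation: [[-1.0, -0.0, -0.0], [-0.0, 1.0, 0.0], [0.0, 0.0, -1.0]]
wrist_force: [0.5, 0.2, -0.2]
gripper_width: 0.996
grip_force: 0.0
clock: 6.12
position: [0.5381, -0.3549, 0.1668]
orientation: [[-1.0, 0.004, -0.003], [0.004, 1.0, 0.002], [0.003, 0.002, -1.0]]
wrist_force: [0.1, 0.3, 0.1]
gripper_width: 0.997
grip_force: 0.0
((np.float32(304.0), np.float32(311.0), np.float32(15.95)), array([0.47702302, 0.01636699, 0.1       ]))
[356.97177049 234.27324961] ((np.float32(353.5), np.float32(234.25), np.float32(38.825)), array([ 0.5271754, -0.3259671,  0.062    ]))
t 6.22 tcp [ 0.5388 -0.3522  0.1686] w 0.999 gf 0.0 F [ 0.2 -0.7  0.6] tool x [-1.e+00  3.e-04]
delta tool [0.0115 0.0288 0.1386] rows 3.4
```

View pics/w2.png

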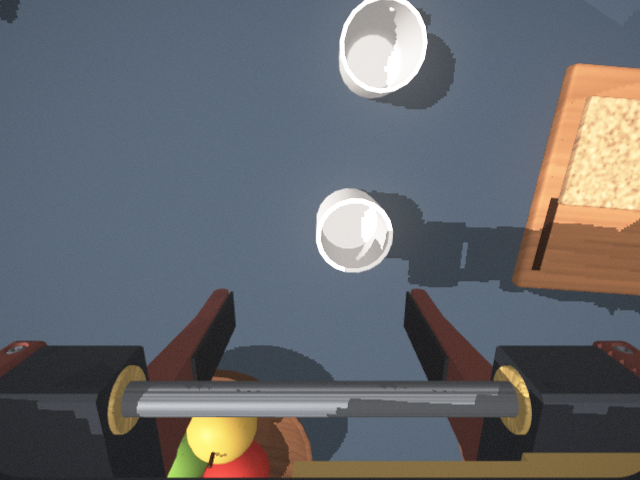

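The wrist view shows the pot rim at (354,234) and the cup rim at (384,45), both clear of the fingers. I overshot the pot by about 3 cm and will correct for that during the approach.

```bash
python3 jog.py '[[0.0115,0.0275,0.02,0,1],[0.0115,0.0275,0.06,0,1],[0.0115,0.0275,0.1,0,1],[0.0115,0.0275,0.137,0,1],[0.0115,0.0275,0.137,0,1],[0.0115,0.0275,0.137,0,0.6],[0.0115,0.0275,0.137,0,0.6],[0.0115,0.0275,0.137,0,0.6],[0.0115,0.0275,0.137,0,0.6],[0.0115,0.0275,0.137,0,0.6],[0.0115,0.0275,0.137,0,0.6]]' 25
python3 go.py .5272 -.3232 .03
```

```text
clock: 7.13
position: [0.529, -0.326, 0.0357]
orientation: [[-1.0, 0.0, 0.005], [0.0, 1.0, -0.002], [-0.005, -0.002, -1.0]]
wrist_force: [-0.1, 2.2, 5.8]
gripper_width: 0.707
grip_force: 25.0
t 7.13 tcp [ 0.529  -0.326   0.0357] w 0.707 gf 25.0 F [-0.1  2.2  5.8] tool x [-1.e+00  2.e-04]
delta tool [0.0018 0.0028 0.0057] rows 0.2
```

```bash
python3 jog.py '[[0,0,-0.02,0,0.6],[0,0,-0.05,0,0.6],[0,0,-0.08,0,0.6],[0.058,0.2375,-0.1,0,0.6],[0.058,0.2375,-0.1,0,0.6],[0.058,0.2375,-0.1,0,0.6],[0.058,0.2375,-0.1,0,0.6],[0.058,0.2375,-0.1,0,0.6],[0.058,0.2375,-0.1,0,0.6],[0.058,0.2375,-0.1,0,0.6],[0.058,0.2375,-0.1,0,0.6],[0.058,0.2375,-0.1,0,0.6]]'
python3 jog.py '[[0,0,0,0,0.6],[0,0,0,0,0.6],[0,0,0,0,0.6]]' >/dev/null;python3 go.py .471 -.0885 .0595
```

```text
clock: 8.13
position: [0.4697, -0.0881, 0.1327]
orientation: [[-1.0, -0.0, 0.001], [-0.0, 1.0, -0.001], [-0.001, -0.001, -1.0]]
wrist_force: [0.4, 0.4, -2.6]
gripper_width: 0.71
grip_force: 25.0
t 8.38 tcp [ 0.4695 -0.0888  0.1318] w 0.706 gf 25.0 F [-0.6  0.2 -3.8] tool x [-1.     0.002]
delta tool [-0.0016  0.0003  0.0723] rows 1.7
```

```bash
python3 jog.py '[[-0.001,0,0.03,0,0.6],[-0.001,0,0.055,0,0.6],[-0.001,0,0.065,0,0.6],[-0.001,0,0.07,0,0.6],[-0.001,0,0.0725,0,0.6],[-0.001,0,0.074,0,0.6],[-0.001,0,0.074,0,0.6],[-0.001,0,0.074,0,0.6]]'
```

```text
clock: 9.05
position: [0.4712, -0.088, 0.0595]
orientation: [[-1.0, 0.0, 0.002], [0.0, 1.0, -0.001], [-0.002, -0.001, -1.0]]
wrist_force: [-0.3, -0.2, -3.0]
gripper_width: 0.704
grip_force: 25.0
```

```bash
python3 jog.py '[[0,0,0.001,0,0.6],[0,0,0.002,0,0.6],[0,0,0.002,0,0.6],[0,0,0.002,0,0.6]]' | grep -E "posi|force"
```

```text
position: [0.4713, -0.088, 0.0587]
wrist_force: [-4.0, 1.2, 7.0]
grip_force: 25.0
```

```bash
python3 jog.py '[[0,0,0,0,0.9],[0,0,0,0,0.9],[0,0,0,0,0.9],[0,0,-0.02,0,0.9],[0,0,-0.05,0,0.9],[0,0,-0.08,0,0.9],[0,0,-0.1,0,1],[0.0753,-0.22,-0.1,0,1],[0.0753,-0.22,-0.1,0,1],[0.0753,-0.22,-0.1,0,1],[0.0753,-0.22,-0.1,0,1],[0.0753,-0.22,-0.1,0,1]]' >/dev/null
python3 go.py .396 -.3076 .155
```

```text
t 10.38 tcp [ 0.4022 -0.2865  0.1564] w 1.001 gf 0.0 F [ 1.5  0.2 -0.8] tool x [-1.e+00 -4.e-04]
delta tool [ 0.0062 -0.0211  0.0014] rows 0.5
```

```bash
python3 jog.py '[[0,0,0,0,1],[0,0,0,0,1],[0,0,0,0,1]]' >/dev/null
python3 go.py .396 -.3076 .03
python3 - <<'E'
from plant import r, vision, probe_bus, close_job
from h import *
c=vision.capture("top")
g=proj(c,[.4695,-.0885,.085])[0];print("pot",g,circ(c,g,.085,.031,10))
c=vision.capture("wrist"); im=c["img"].copy()
g=proj(c,[.396,-.3076,.062])[0];q=circ(c,g,.062,.030,15);print(g,q)
cv2.circle(im,(int(q[0][0]),int(q[0][1])),int(q[0][2]),(255,0,255),1)
cv2.imwrite("pics/w3.png",im[:,:,::-1])
E
```

```text
t 10.63 tcp [ 0.403  -0.2847  0.156 ] w 0.995 gf 0.0 F [-0.1 -0.2  0.7] tool x [-1.     0.001]
delta tool [ 0.007 -0.023  0.126] rows 3.1
pot [366.03933322 314.98803893] ((np.float32(365.25), np.float32(314.5), np.float32(17.725)), array([ 0.47033715, -0.08718098,  0.085     ]))
[288.89567641 242.90835305] ((np.float32(287.0), np.float32(236.5), np.float32(40.0)), array([ 0.39090359, -0.30891767,  0.062     ]))
```

View pics/w3.png

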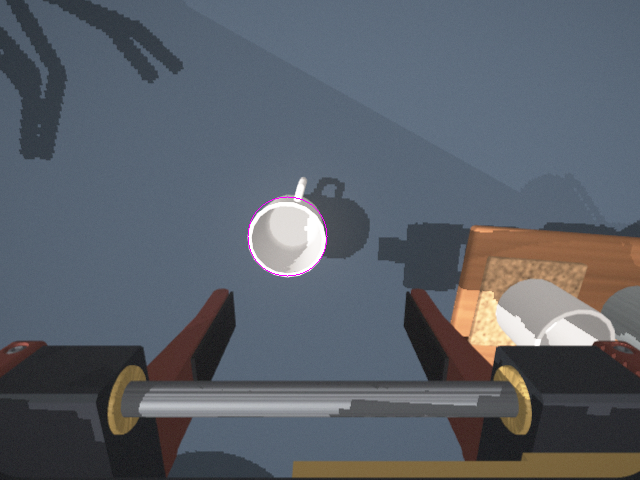

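```bash
python3 - <<'E'
from plant import r, vision, probe_bus, close_job
from h import *
import pickle
c=pickle.load(open("c0.pkl","rb"))["top"]
a=cv2.resize(c["img"][330:390,460:520],None,fx=6.6,fy=6.6,interpolation=cv2.INTER_CUBIC)
w=vision.capture("wrist"); b=cv2.resize(w["img"][170:290,230:350],(396,396),interpolation=cv2.INTER_CUBIC)
for p,col in (([.396,-.3076,.062],(255,0,0)),([.391,-.3089,.062],(0,160,0))):
    for cc,im,o,k in ((c,a,(460,330),6.6),(w,b,(230,170),3.3)):
        P=np.array([proj(cc,[p[0]+.03*np.cos(t),p[1]+.03*np.sin(t),.062])[0] for t in np.linspace(0,6.28,60)])
        P=((P-o+.5)*k).astype(int); cv2.polylines(im,[P],True,col,1)
cv2.imwrite("pics/cmp.png",np.hstack([a,b])[:,:,::-1])
E
```

```text
(no output)
```

View pics/cmp.png

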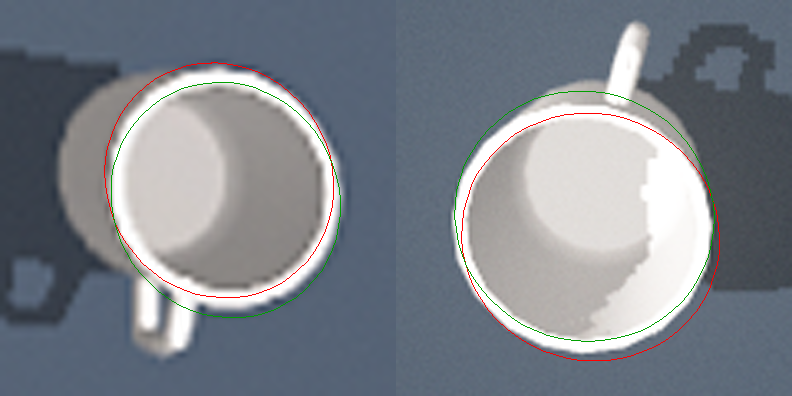

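The enlarged crops put the true rim between the two estimates, so the cup is at about (0.3933, -0.309). Its handle faces the robot, turned about 15 degrees towards +y.

```bash
python3 jog.py '[[0.0097,-0.0243,0.02,0,1],[0.0097,-0.0243,0.05,0,1],[0.0097,-0.0243,0.09,0,1],[0.0097,-0.0243,0.127,0,1],[0.0097,-0.0243,0.127,0,1],[0.0097,-0.0243,0.127,0,1],[0.0097,-0.0243,0.127,0,0.55],[0.0097,-0.0243,0.127,0,0.55],[0.0097,-0.0243,0.127,0,0.55],[0.0097,-0.0243,0.127,0,0.55],[0.0097,-0.0243,0.127,0,0.55],[0.0097,-0.0243,0.127,0,0.55]]' 25 >/dev/null
python3 go.py .3933 -.309 .03
```

```text
t 11.78 tcp [ 0.3941 -0.3097  0.0309] w 0.678 gf 25.0 F [-0.4  1.7  6.7] tool x [-1.e+00  1.e-04]
delta tool [0.0008 0.0007 0.0009] rows 0.0
```

```bash
python3 jog.py '[[0,0,-0.02,0,0.55],[0,0,-0.05,0,0.55],[0,0,-0.09,0,0.55],[0,0,-0.13,0,0.55],[-0.01,0.03,-0.15,0,0.55],[-0.0921,0.4303,-0.15,0,0.55],[-0.0921,0.4303,-0.15,0,0.55],[-0.0921,0.4303,-0.15,0,0.55],[-0.0921,0.4303,-0.15,0,0.55],[-0.0921,0.4303,-0.15,0,0.55],[-0.0921,0.4303,-0.15,0,0.55],[-0.0921,0.4303,-0.15,0,0.55]]' >/dev/null
python3 go.py .4862 .1206 .16
```

```text
t 12.78 tcp [0.4617 0.0084 0.179 ] w 0.676 gf 25.0 F [ 1.  -0.5 -1.1] tool x [-1.e+00  6.e-04]
delta tool [-0.0245  0.1122  0.019 ] rows 2.8
```

```bash
python3 jog.py '[[-0.0225,0.105,0,0,0.55],[-0.0225,0.105,0,0,0.55],[-0.0225,0.105,0,0,0.55],[-0.0225,0.105,0.02,0,0.55],[-0.0225,0.105,0.02,0,0.55],[-0.0225,0.105,0.02,0,0.55]]' >/dev/null
python3 go.py .4862 .1206 .0545
```

```text
t 13.28 tcp [0.4835 0.1113 0.1577] w 0.68 gf 25.0 F [-0.4 -0.5 -0. ] tool x [-1.e+00 -3.e-04]
delta tool [-0.0031  0.0094  0.1032] rows 2.5
```

```bash
python3 jog.py '[[-0.003,0.0094,0.03,0,0.55],[-0.003,0.0094,0.06,0,0.55],[-0.003,0.0094,0.085,0,0.55],[-0.003,0.0094,0.096,0,0.55],[-0.003,0.0094,0.102,0,0.55],[-0.003,0.0094,0.104,0,0.55],[-0.003,0.0094,0.104,0,0.55],[-0.003,0.0094,0.104,0,0.55],[-0.003,0.0094,0.104,0,0.55]]' | grep -E "posi|force"
```

```text
position: [0.4885, 0.121, 0.057]
wrist_force: [1.0, 0.2, -0.5]
grip_force: 25.0
```

```bash
python3 jog.py '[[0.001,0,0.001,0,0.55],[0.001,0,0.002,0,0.55],[0.001,0,0.003,0,0.55],[0.001,0,0.003,0,0.55],[0.001,0,0.003,0,0.55]]' | grep -E "posi|force"
```

```text
position: [0.4872, 0.1211, 0.0539]
wrist_force: [-1.9, 0.1, 5.7]
grip_force: 25.0
```

```bash
python3 jog.py '[[0,0,0,0,0.9],[0,0,0,0,0.9],[0,0,0,0,0.9],[0,0,-0.02,0,0.9],[0,0,-0.05,0,0.9],[0,0,-0.08,0,0.9],[-0.02,0.02,-0.09,0,0.8],[-0.1529,0.162,-0.08,0,0.6],[-0.1529,0.162,-0.08,0,0.6],[-0.1529,0.162,-0.08,0,0.6],[-0.1529,0.162,-0.08,0,0.6],[-0.1529,0.162,-0.08,0,0.6]]' >/dev/null
python3 jog.py '[[0,0,0,0,0.6],[0,0,0,0,0.6],[0,0,0,0,0.6]]' >/dev/null
python3 go.py .6401 .2831 .012
python3 - <<'E'
from plant import r, vision, probe_bus, close_job
from h import *
c=vision.capture("top")
a=cv2.resize(c["img"][220:380,200:420],None,fx=2.5,fy=2.5,interpolation=cv2.INTER_CUBIC)
for p,R in (([.4854,.1206,.085],.03),([.4692,-.0885,.085],.031),([.4773,.0162,.1],.028)):
    P=np.array([proj(c,[p[0]+R*np.cos(t),p[1]+R*np.sin(t),p[2]])[0] for t in np.linspace(0,6.28,60)])
    cv2.polylines(a,[((P-(200,220)+.5)*2.5).astype(int)],True,(255,0,255),1)
w=vision.capture("wrist"); b=w["img"].copy()
g=proj(w,[.6401,.2831,.011])[0]; print(g,circ(w,g,.011,.033,15))
for z,R in ((.011,.033),(.033,.009)):
    P=np.array([proj(w,[.6401+R*np.cos(t),.2831+R*np.sin(t),z])[0] for t in np.linspace(0,6.28,60)]); cv2.polylines(b,[P.astype(int)],True,(255,0,255),1)
b=cv2.resize(b[int(max(g[1]-70,0)):int(g[1]+70),int(g[0]-70):int(g[0]+70)],(400,400))
a=cv2.copyMakeBorder(a,0,0,0,800-550-0,cv2.BORDER_CONSTANT)[:, :800]
cv2.imwrite("pics/p4.png",a[:,:550,::-1]);cv2.imwrite("pics/p5.png",b[:,:,::-1])
E
```

```text
t 15.7 tcp [0.639  0.2825 0.1316] w 0.598 gf 0.0 F [-1.  -0.1  0.8] tool x [-1.e+00  2.e-04]
delta tool [-0.0012  0.0007  0.1196] rows 2.9
[320.70392724 243.37130967] ((np.float32(319.0), np.float32(242.75), np.float32(39.25)), array([0.63954925, 0.2816512 , 0.011     ]))
```

View pics/p4.png

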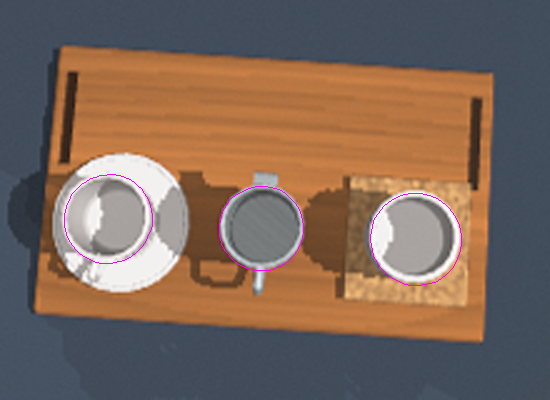

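View pics/p5.png

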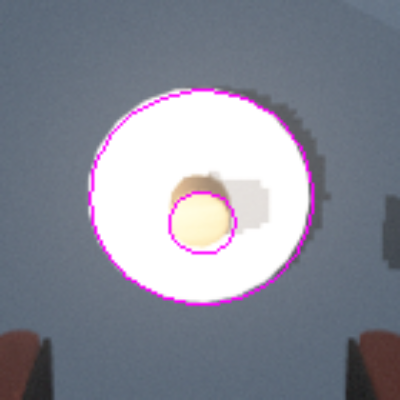

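In the top view the cup, jug and pot rims lie within about 1-2 px of their intended circles. In the wrist crop the lid's disc and knob sit exactly on the predicted outlines.

```bash
python3 jog.py '[[-0.001,0.0005,0.04,0,0.6],[-0.001,0.0005,0.08,0,0.6],[-0.001,0.0005,0.105,0,0.6],[-0.001,0.0005,0.116,0,0.6],[-0.001,0.0005,0.116,0,0.6],[-0.001,0.0005,0.116,0,0.1],[-0.001,0.0005,0.116,0,0.1],[-0.001,0.0005,0.116,0,0.1],[-0.001,0.0005,0.116,0,0.1],[-0.001,0.0005,0.116,0,0.1],[-0.001,0.0005,0.116,0,0.1],[-0.001,0.0005,0.116,0,0.1]]' 15 >/dev/null
python3 go.py .6401 .2831 .012
```

```text
t 16.8 tcp [0.6407 0.2835 0.0169] w 0.201 gf 15.0 F [-0.2 -0.3  2.2] tool x [-1.e+00  1.e-04]
delta tool [ 0.0006 -0.0004  0.0049] rows 0.1
```

```bash
python3 jog.py '[[0,0,-0.02,0,0.1],[0,0,-0.06,0,0.1],[0,0,-0.1,0,0.1],[0,0,-0.14,0,0.1],[0.17,-0.371,-0.15,0,0.1],[0.17,-0.371,-0.15,0,0.1],[0.17,-0.371,-0.15,0,0.1],[0.17,-0.371,-0.15,0,0.1],[0.17,-0.371,-0.15,0,0.1],[0.17,-0.371,-0.15,0,0.1],[0.17,-0.371,-0.15,0,0.1],[0.17,-0.371,-0.15,0,0.1]]' >/dev/null
python3 jog.py '[[0,0,0,0,0.1],[0,0,0,0,0.1],[0,0,0,0,0.1]]' >/dev/null
python3 go.py .4706 -.0875 .13
```

```text
t 18.05 tcp [ 0.5016 -0.0194  0.1643] w 0.204 gf 15.0 F [ 0.  -0.3 -0.5] tool x [-1.     0.001]
delta tool [ 0.0309 -0.0681  0.0342] rows 2.0
```

```bash
python3 jog.py '[[0.031,-0.068,0,0,0.1],[0.031,-0.068,0,0,0.1],[0.031,-0.068,0.035,0,0.1],[0.031,-0.068,0.035,0,0.1],[0.031,-0.068,0.035,0,0.1],[0.031,-0.068,0.035,0,0.1]]' >/dev/null
python3 go.py .4706 -.0875 .0975
python3 - <<'E'
from plant import r, vision, probe_bus, close_job
from h import *
c=vision.capture("top")
s=probe_bus.sense()["position"]
for n,p,R,z in (("pot",[.470,-.0878,.085],.031,.085),):
    P=np.array([proj(c,[p[0]+R*np.cos(t),p[1]+R*np.sin(t),z])[0] for t in np.linspace(0,6.28,60)])
im=c["img"].copy(); cv2.polylines(im,[P.astype(int)],True,(255,0,255),1)
w=vision.capture("side"); b=w["img"].copy()
g=proj(w,[.47,-.0878,.09])[0].astype(int)
a=cv2.resize(im[240:390,280:430],(400,400),interpolation=cv2.INTER_CUBIC)
b=cv2.resize(b[g[1]-60:g[1]+40,g[0]-50:g[0]+50],(400,400),interpolation=cv2.INTER_CUBIC)
cv2.imwrite("pics/p6.png",np.hstack([a,b])[:,:,::-1])
E
```

```text
t 18.55 tcp [ 0.4711 -0.0862  0.1298] w 0.2 gf 15.0 F [0.1 0.6 0.6] tool x [-1.    -0.002]
delta tool [ 0.0005 -0.0013  0.0323] rows 0.8
```

View pics/p6.png

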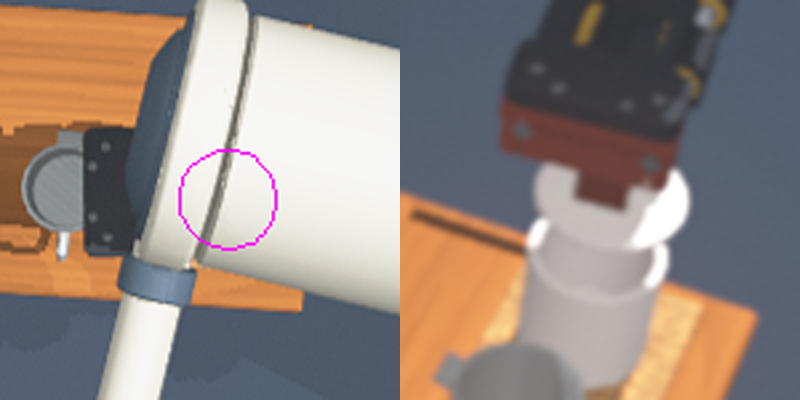

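The side view shows the lid hanging level and well aligned over the pot's mouth. The arm hides the top view.

```bash
python3 jog.py '[[0,-0.001,0.012,0,0.1],[0,-0.001,0.022,0,0.1],[0,-0.001,0.027,0,0.1],[0,-0.001,0.03,0,0.1],[0,-0.001,0.032,0,0.1],[0,-0.001,0.033,0,0.1],[0,-0.001,0.033,0,0.1],[0,-0.001,0.033,0,0.1]]'| grep -E "posi|force"
```

```text
position: [0.4706, -0.0886, 0.0966]
wrist_force: [-0.4, -0.2, -1.0]
grip_force: 15.0
```

```bash
python3 jog.py '[[0,0,0.001,0,0.1],[0,0,0.002,0,0.1],[0,0,0.002,0,0.1],[0,0,0.002,0,0.1]]'| grep -E "posi|force"
```

```text
position: [0.4708, -0.0887, 0.0958]
wrist_force: [-1.8, 1.1, 4.8]
grip_force: 15.0
```

```bash
python3 jog.py '[[0,0,0,0,0.45],[0,0,0,0,0.45],[0,0,0,0,0.45],[0,0,-0.02,0,0.45],[0,0,-0.05,0,0.5],[0,0,-0.08,0,0.6],[-0.0593,0.4175,-0.08,0,0.9],[-0.0593,0.4175,-0.08,0,0.9],[-0.0593,0.4175,-0.08,0,0.9],[-0.0593,0.4175,-0.08,0,0.9],[-0.0593,0.4175,-0.08,0,0.9],[-0.0593,0.4175,-0.08,0,0.9]]' >/dev/null
python3 jog.py '[[0,0,0,0,0.9],[0,0,0,0,0.9]]' >/dev/null
python3 go.py .5301 .3288 .15
```

```text
t 20.82 tcp [0.5053 0.1608 0.1735] w 0.898 gf 0.0 F [-0.4 -0.1  0.7] tool x [-1.    -0.004]
delta tool [-0.0255  0.1679  0.0234] rows 4.1
```

```bash
python3 jog.py '[[-0.0255,0.168,0,0,0.9],[-0.0255,0.168,0,0,0.9],[-0.0255,0.168,0.01,0,0.9],[-0.0255,0.168,0.02,0,0.9],[-0.0255,0.168,0.02,0,0.9],[-0.0255,0.168,0.02,0,0.9],[-0.0255,0.168,0.02,0,0.9]]' >/dev/null
python3 go.py .5301 .3288 .05
python3 - <<'E'
from plant import r, vision, probe_bus, close_job
from h import *
c=vision.capture("wrist"); im=c["img"].copy()
for R,z in ((.0205,.078),(.0205,.02)):
    P=np.array([proj(c,[.5301+R*np.cos(t),.3288+R*np.sin(t),z])[0] for t in np.linspace(0,6.28,60)])
    cv2.polylines(im,[P.astype(int)],True,(255,0,255),1)
a=cv2.resize(im[140:380,220:420],(500,600),interpolation=cv2.INTER_CUBIC)
cv2.imwrite("pics/p7.png",a[:,:,::-1])
c=vision.capture("top"); 
cv2.imwrite("pics/p8.png",cv2.resize(c["img"][220:380,200:420],(550,400),interpolation=cv2.INTER_CUBIC)[:,:,::-1])
E
```

```text
t 21.4 tcp [0.5315 0.3254 0.1539] w 0.895 gf 0.0 F [-0.7  0.2  0.5] tool x [-1.      0.0011]
delta tool [0.0013 0.0036 0.1039] rows 2.5
```

View pics/p7.png

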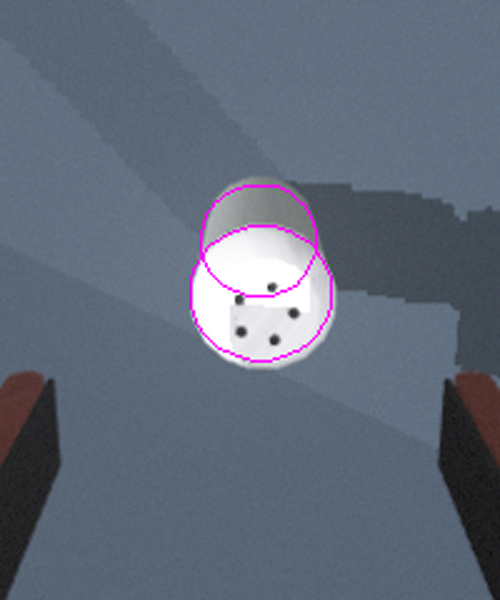

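The predicted shaker outlines lie on its cap and body, so its position is confirmed.

```bash
python3 jog.py '[[0.001,0.0035,0.03,0,0.9],[0.001,0.0035,0.06,0,0.9],[0.001,0.0035,0.09,0,0.9],[0.001,0.0035,0.113,0,0.9],[0.001,0.0035,0.113,0,0.9],[0.001,0.0035,0.113,0,0.35],[0.001,0.0035,0.113,0,0.35],[0.001,0.0035,0.113,0,0.35],[0.001,0.0035,0.113,0,0.35],[0.001,0.0035,0.113,0,0.35],[0.001,0.0035,0.113,0,0.35],[0.001,0.0035,0.113,0,0.35]]' 25 >/dev/null
python3 go.py .563 .0097 .0575
```

```text
t 22.5 tcp [0.5306 0.3306 0.0422] w 0.458 gf 25.0 F [ 0.2 -1.2  3.4] tool x [-1.e+00  1.e-04]
delta tool [-0.0325 -0.3209 -0.0154] rows 7.7
```

```bash
python3 jog.py '[[0,0,-0.02,0,0.35],[0,0,-0.06,0,0.35],[0,0,-0.1,0,0.35],[0,0,-0.13,0,0.35],[-0.0325,-0.321,-0.13,0,0.35],[-0.0325,-0.321,-0.13,0,0.35],[-0.0325,-0.321,-0.13,0,0.35],[-0.0325,-0.321,-0.13,0,0.35],[-0.0325,-0.321,-0.13,0,0.35],[-0.0325,-0.321,-0.13,0,0.35],[-0.0325,-0.321,-0.13,0,0.35],[-0.0325,-0.321,-0.13,0,0.35]]' >/dev/null
python3 jog.py '[[0,0,0,0,0.35],[0,0,0,0,0.35],[0,0,0,0,0.35]]' >/dev/null
python3 go.py .563 .0097 .059
```

```text
t 23.75 tcp [0.5625 0.01   0.171 ] w 0.457 gf 25.0 F [ 0.8  0.6 -1.5] tool x [-1.e+00  4.e-04]
delta tool [-0.0005 -0.0004  0.112 ] rows 2.7
```

View pics/p8.png

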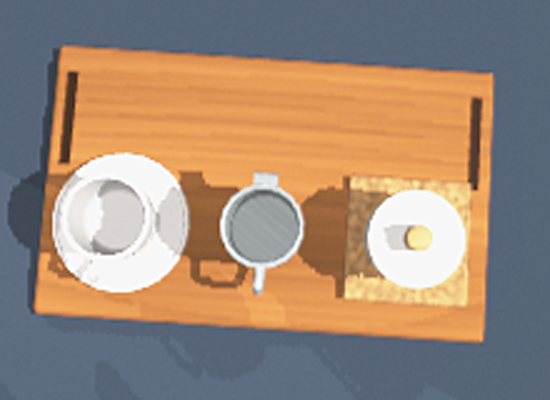

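The top view shows the lid seated on the pot with its knob at (418,237), and the cup and jug in place. The spot behind the jug is clear, so I'll lower the shaker.

```bash
python3 jog.py '[[0,0,0.03,0,0.35],[0,0,0.06,0,0.35],[0,0,0.09,0,0.35],[0,0,0.103,0,0.35],[0,0,0.109,0,0.35],[0,0,0.112,0,0.35],[0,0,0.112,0,0.35],[0,0,0.112,0,0.35]]'| grep -E "posi|force"
python3 jog.py '[[0,0,0.001,0,0.35],[0,0,0.002,0,0.35],[0,0,0.002,0,0.35],[0,0,0.002,0,0.35]]'| grep -E "posi|force"
```

```text
position: [0.5637, 0.0098, 0.0613]
wrist_force: [-1.0, 0.3, -2.2]
grip_force: 25.0
position: [0.5628, 0.0094, 0.0577]
wrist_force: [-0.5, -1.1, -1.6]
grip_force: 25.0
```

```bash
python3 jog.py '[[0,0,0.001,0,0.35],[0,0,0.0015,0,0.35],[0,0,0.0015,0,0.35],[0,0,0.0015,0,0.35]]'| grep -E "posi|force"
```

```text
position: [0.5631, 0.0093, 0.0571]
wrist_force: [-1.4, -0.7, 5.3]
grip_force: 25.0
```

Contact. I'll release it, raise the arm, move it clear to the left, and check.

```bash
python3 jog.py '[[0,0,0,0,0.75],[0,0,0,0,0.75],[0,0,0,0,0.75],[0,0,-0.02,0,0.75],[0,0,-0.05,0,0.75],[0,0,-0.09,0,0.75],[0,0,-0.12,0,0.75],[0,0.25,-0.13,0,0.75],[0,0.25,-0.13,0,0.75],[0,0.25,-0.13,0,0.75],[0,0.25,-0.13,0,0.75],[0,0.25,-0.13,0,0.75]]' >/dev/null
python3 jog.py '[[0,0.15,0,0,0.75],[0,0.15,0,0,0.75],[0,0.15,0,0,0.75],[0,0.15,0,0,0.75],[0,0.15,0,0,0.75],[0,0.15,0,0,0.75]]' >/dev/null
python3 go.py
python3 - <<'E'
from plant import r, vision, probe_bus, close_job
from h import *
c=vision.capture("top"); im=c["img"].copy()
for n,p,R in (("cup",[.4854,.1206,.085],.03),("lid",[.4692,-.0885,.090],.033),("jug",[.4773,.0162,.1],.028),("shaker",[.562,.0097,.095],.0205)):
    g=proj(c,p)[0]; q=circ(c,g,p[2],R,8); print(n,p[:2],None if q is None else q[1].round(4))
a=cv2.resize(im[220:380,200:420],(550,400),interpolation=cv2.INTER_CUBIC)
s=vision.capture("side")["img"]; b=cv2.resize(s[170:370,240:450],(420,400),interpolation=cv2.INTER_CUBIC)
cv2.imwrite("pics/p9.png",cv2.resize(np.hstack([a,b]),(798,329),interpolation=cv2.INTER_AREA)[:,:,::-1])
E
```

```text
t 26.58 tcp [0.5621 0.3688 0.1828] w 0.747 gf 0.0 F [-0.2 -0.2  0.1] tool x [-1.     -0.0024]
cup [0.4854, 0.1206] [0.489  0.1268 0.085 ]
lid [0.4692, -0.0885] [ 0.4694 -0.0879  0.09  ]
jug [0.4773, 0.0162] [0.4787 0.0159 0.1   ]
shaker [0.562, 0.0097] [0.5622 0.01   0.095 ]
```

View pics/p9.png

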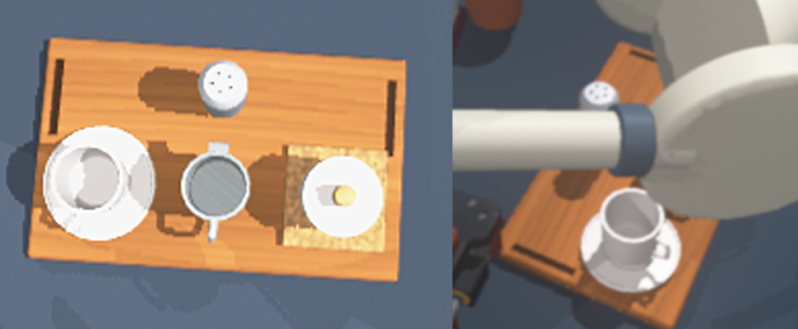

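Everything is upright, with the shaker at (222,88) straight behind the jug at (215,187). The circle fit for the white cup on the white saucer isn't reliable, so I'll check it enlarged.

```bash
python3 - <<'E'
from plant import r, vision, probe_bus, close_job
from h import *
out=[]
for n,o,w in (("top",None,36),("side",None,40)):
    c=vision.capture(n); g=proj(c,[.4854,.1206,.06])[0].astype(int); o=g-w; k=400/(2*w)
    a=cv2.resize(c["img"][o[1]:o[1]+2*w,o[0]:o[0]+2*w],(400,400),interpolation=cv2.INTER_CUBIC)
    a=np.clip((a.astype(float)-120)*1.9,0,255).astype(np.uint8)
    for R,z,col in ((.03,.085,(255,0,255)),(.05,.023,(0,200,0))):
        P=np.array([proj(c,[.4854+R*np.cos(t),.1206+R*np.sin(t),z])[0] for t in np.linspace(0,6.28,90)])
        cv2.polylines(a,[((P-o+.5)*k).astype(int)],True,col,1)
    out.append(a)
cv2.imwrite("pics/p10.png",np.hstack(out)[:,:,::-1])
E
```

```text
(no output)
```

View pics/p10.png

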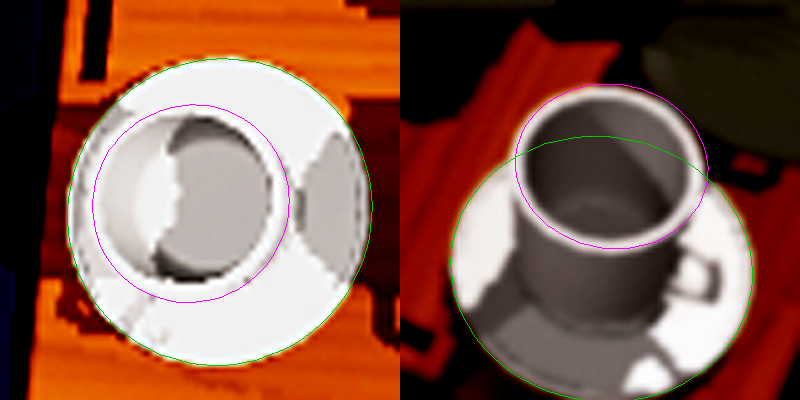

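The rim and saucer outlines match in both views to about 2 mm, so the cup is centred. Handing in.

```bash
python3 -c "
from plant import r, vision, probe_bus, close_job
print(close_job())"
```

```text
the job is handed in; nothing more can be done
None
```

The job is handed in, though no verdict came back: by the last pictures the cup, pot with lid, jug and shaker stand upright and released within a few millimetres of their places, and the arm never went near the jar or plant; their positions weren't re-measured at the end.

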